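# Sweep the reject caps into the blue tray

### The arm

A 7-joint arm with a two-finger parallel gripper is mounted at the origin on the work surface. World frame = base frame: x ahead of the robot, y to its left, z up, the work surface at z = 0. Lengths are in mm, angles in degrees, forces in N, time in s.
With the tool pointing down it reaches from about 400 to 875 mm from the base axis. Payload 6.5 kg.
Tool frame: the origin (TCP) lies on the centre line of the jaws, within the pads' length; the fingertips stand 14 mm ahead of it and the grasp point (between the pads) lies 5 mm behind it; z points along the fingers, y is the direction in which the jaws open and shut (so a half turn about z gives the same grasp; the last joint's range is limited). The gripper opens to 85 mm and grips with 20 to 120 N. Pads are 22 mm wide; open, the fingers measure 114 mm over their backs; the gripper's body (76 mm by 85 mm) begins 54 mm behind the grasp point. The pads swing forward as they close: fully open they stand 13 mm farther back than shut.
Start: joints at [73.27, 30.733, -0.252, 88.115, 0.149, 61.152, -4.079], TCP at [145.522, -633.493, 207.19] pointing down, gripper open.
Joint ranges: [-154.64, 154.64], [-21.42, 123.67], [-72.66, 72.17], [13.99, 137.28], [-74.86, 254.86], [10.95, 109.41], [-158.01, 158.01]. Speed limits (degrees/s): [136.94, 136.94, 180, 180, 180, 180, 180].

### API

Orientations are given as a 3x3 rotation matrix whose columns are the frame's x, y, z axes.
In Python, from station import manip gives the robot as it stands.
- The arm moves only by the shell command python3 -m jog 'ROWS' [OPENING] [FORCE]. ROWS is JSON, a list of rows, each an object with "delta_pos": the shift along the tool's x, y, z in m, a list of three; "rot": the turn, a rotation vector about the tool's x, y, z in rad, a list of three. In form: [{"delta_pos": [x, y, z], "rot": [rx, ry, rz]}, ...]. A call has 1 to 10 rows; each row shifts and turns the commanded pose from where the row before left it, along the tool's axes as they then stand; what a row does not reach is not made up. A row lasts 1/10 s, in which the tool goes at most 50 mm and 8.59 degrees, less where a joint would pass 70% of its speed; a pose out of reach is approached as far as the arm can. A call is refused whole if a number of a shift passes 0.05 or a number of a turn 0.15, either way. A call with a gripper value outside its range is refused whole. OPENING is the closure in counts, from 0 (fully open) to 255 (shut), set as the call begins (- or left out, the last holds). The fingers move at their own pace and stop on an object; FORCE is the grip in N (left out, the last holds). Time passes only in rows, so rows that do not move let the fingers close. It gives the time, the measured TCP pose, the force and the opening at its end, in the units of the state.
- manip.read_state(): the state, without advancing time (a new reading comes with each control period).
- manip.read_camera(name): name is "side" or "top" or "wrist"; returns a dict with "img" (480x640x3 uint8, red, green, blue), "fx", "fy", "cx", "cy" (pixels), "rvec" (rotation vector, rad) and "tvec" (3), from world to camera coordinates, as OpenCV has them. Camera axes: x right, y down, z forward; pixel columns grow to the right and rows downward; lengths in mm; the calibration is good to about 2 mm. A picture is of the moment at which its call begins. There is no depth.
- manip.close_job(): hands the job in, once; it reports no verdict.
The state is a dict: "t": time; "joint_positions": joint angles; "qd": joint speeds; "effort": joint torques, N m; "tool_pos": TCP position; "tcp_rot": TCP orientation; "force": force on the tool from outside, world axes, zero at the start; "ft_torque": the same for the moment, N m; "width": finger opening in mm.
Only numpy, scipy, OpenCV 4.12 (cv2) and the standard library are available. Lean on these libraries where they do the work, as an engineer would, in place of code of your own. Each camera call takes 0.05 s, during which the arm holds its last target. There are 200 camera calls.

### The job

Clear the sorting stand for the next lot: with the fingertips, push the three loose black caps along the metal plate and over its open end into the blue tray, not the white one. Do not pick the caps up, and leave the two filled amber bottles on the plate standing where they are.

Things in the scene. Friction and masses are not known exactly. Their poses are not given: they have to be found in the camera images.
- stand: fixed steel stand; origin on the table under its centre. Flat top plate 270 mm (its x) by 240 mm (its y), 70 mm above the table. Rails 8 mm high along x = -133 and +133 mm; the ends y = -120 and +120 mm are open and overhang the trays. Caps and bottles stand in five rows, 46 mm apart in x (-92 to 92 mm), one thing a row, within 95 mm of the middle in y: a straight stroke along y meets nothing else
- blue_tray: blue plastic open tray, fixed, 270 (x) x 130 (y) x 45 mm high, walls 5 mm; origin under its centre, axes as the stand's. Stands against one open end of the stand, on its +y or -y side (centres 169 mm apart): what goes over that edge drops in. The tray for rejects, empty at first
- white_tray: white plastic open tray, fixed, 270 (x) x 130 (y) x 45 mm high, walls 5 mm; origin under its centre, axes as the stand's. Stands against one open end of the stand, opposite the blue tray (centres 169 mm apart): what goes over that edge drops in. Holds good white caps; nothing black belongs in it
- cap1_center (a point): loose black ribbed bottle cap, a squat cylinder 26 mm across and 16 mm high standing on the plate of the stand, 14 g; this point is its centre, 8 mm above its underside. It slides when pushed low
- cap2_center (a point): loose black ribbed bottle cap, a squat cylinder 26 mm across and 16 mm high standing on the plate of the stand, 14 g; this point is its centre, 8 mm above its underside. It slides when pushed low
- cap3_center (a point): loose black ribbed bottle cap, a squat cylinder 26 mm across and 16 mm high standing on the plate of the stand, 14 g; this point is its centre, 8 mm above its underside. It slides when pushed low
- bottle1_center (a point): filled amber glass bottle with paper label and white cap, 25 mm across, 55 mm high, 35 g, standing loose and upright on the plate; this point is its centre, half-way up. Not to be disturbed
- bottle2_center (a point): filled amber glass bottle with paper label and white cap, 25 mm across, 55 mm high, 35 g, standing loose and upright on the plate; this point is its centre, half-way up. Not to be disturbed

How it is judged:
By the outcome, as a careful person would: the job done as asked, in the order asked, and still so for the second after the job is handed in, with the robot touching nothing.
It also fails if it takes over 48 s, if anything falls off the work surface, if the arm or the gripper's body presses on something with over 40 N, if the wrist force passes 120 N, or if a joint passes its speed limit or range.

## Working session

There is one attempt and no reset: what is moved stays moved. The work goes in short steps, Python scripts to look and compute and a shell command to move; the robot and the scene stay as the last step left them, time stands still between calls to the robot, and variables do not carry over. Pictures are saved under pics/ and viewed, about 8 in all and at most 12, crops included, and the job is handed in when it is done.

```bash
mkdir -p pics
python3 - <<'E'
from station import manip
import cv2
for n in("top","side"):
    c=manip.read_camera(n); cv2.imwrite(f"pics/{n}0.png",c["img"][:,:,::-1]); print(n,c["fx"],c["cx"],c["cy"],c["rvec"],c["tvec"])
s=manip.read_state(); print(s["t"],s["tool_pos"],s["tcp_rot"],s["width"])
E
```

```text
top 535.8150015920191 324.65246453796874 244.10561283211064 [ 2.12220972 -2.16531087  0.26086008] [  9.72259915 587.16001786 641.01963698]
side 491.6510828136807 319.81232469787835 242.10595413148877 [ 0.8794327 -2.3095271  1.3029528] [433.18048768 243.45452332 364.17086582]
0.1 [ 145.36896201 -632.93348981  206.41050005] [[ 9.74590662e-01  2.23992882e-01 -4.79422920e-04]
 [ 2.23993350e-01 -9.74589584e-01  1.45696064e-03]
 [-1.40891773e-04 -1.52732778e-03 -9.99998824e-01]] 85.62799377764061
```

View pics/top0.png

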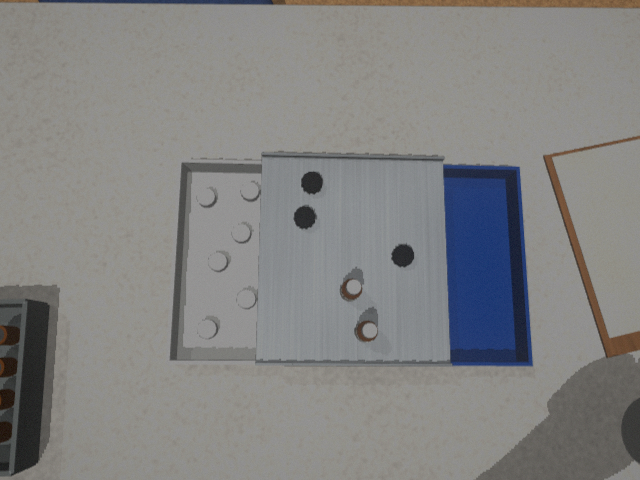

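View pics/side0.png

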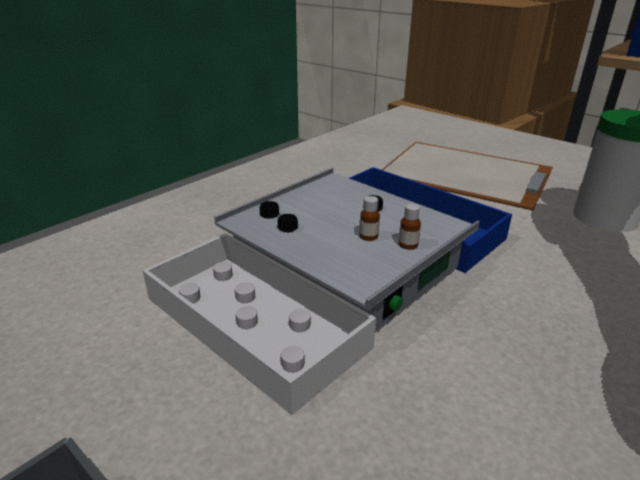

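The top view shows caps at (312,182), (305,217) and (403,255), bottle caps at (354,287) and (370,330), white tray on the left, and blue tray on the right. Plate corners are at about (262,158), (443,158), (450,361) and (257,361).

```bash
cat > h.py <<'E'
import numpy as np,cv2
from station import manip
def px2w(c,u,v,z):
    R=cv2.Rodrigues(np.array(c["rvec"],float))[0];t=np.array(c["tvec"],float)
    d=R.T@np.array([(u-c["cx"])/c["fx"],(v-c["cy"])/c["fy"],1]);o=-R.T@t
    return o+d*(z-o[2])/d[2]
def w2px(c,p):
    return cv2.projectPoints(np.array([p],float),np.array(c["rvec"],float),np.array(c["tvec"],float),np.array([[c["fx"],0,c["cx"]],[0,c["fy"],c["cy"]],[0,0,1.]]),None)[0].ravel()
E
python3 - <<'E'
from h import *
c=manip.read_camera("top")
for n,u,v,z in[("c1",312,182.5,78),("c2",305,217,78),("c3",403,255,78),("b1",354,287,125),("b2",370,330,125),("k1",262,158,70),("k2",443,158,70),("k3",450,361,70),("k4",257,361,70),("t1",518,167,45),("t2",531,364,45)]:
    print(n,px2w(c,u,v,z).round(1))
g=cv2.cvtColor(c["img"],cv2.COLOR_RGB2GRAY)
m=(c["img"].max(2)<60).astype(np.uint8);m[:, :265]=0;m[:,440:]=0;m[:160]=0;m[270:]=0
n,_,st,ce=cv2.connectedComponentsWithStats(m);print(st[1:],ce[1:],[px2w(c,*q,78).round(1) for q in ce[1:]])
c2=manip.read_camera("side")
for u,v in((371,203),(412,211)): print(px2w(c2,u,v,125).round(1))
for u,v in((370,237),(410,246)): print(px2w(c2,u,v,70).round(1))
E
```

```text
c1 [664.   13.4  78. ]
c2 [618.5  23.2  78. ]
c3 [567.5 -99.7  78. ]
b1 [523. -31. 125.]
b2 [473.5 -47.6 125. ]
k1 [700.5  77.9  70. ]
k2 [ 698.9 -162.    70. ]
k3 [ 434.9 -152.9   70. ]
k4 [441.1  84.6  70. ]
t1 [ 694.1 -273.7   45. ]
t2 [ 427.6 -265.5   45. ]
[[302 172  20  22 353]
 [295 207  20  22 346]
 [392 245  22  22 362]] [[311.61189802 182.19263456]
 [304.41618497 217.0867052 ]
 [402.61325967 255.20441989]] [array([664.4,  13.9,  78. ]), array([618.3,  24. ,  78. ]), array([567.2, -99.2,  78. ])]
[512.4 -18.5 125. ]
[463.6 -34.1 125. ]
[517.8 -28.8  70. ]
[466.8 -44.6  70. ]
```

Run:
```python
from h import *
from scipy.spatial.transform import Rotation as Ro
s=manip.read_state();R=Ro.from_matrix(s["tcp_rot"]);p=np.array(s["tool_pos"])
T=np.array([665.7,50,206]);st=(T-p)/20
out=[]
for i in range(10):
    d=R.inv().apply(st)/1000; out.append(d.round(3).tolist()); R=R*Ro.from_rotvec([0,0,-.1315])
    print(out[-1])
print(R.as_matrix().round(4),p)
```

```text
[0.033, -0.027, 0.0]
[0.036, -0.023, 0.0]
[0.039, -0.018, 0.0]
[0.041, -0.013, 0.0]
[0.042, -0.007, 0.0]
[0.043, -0.002, 0.0]
[0.043, 0.004, 0.0]
[0.042, 0.01, 0.0]
[0.04, 0.015, 0.0]
[0.038, 0.02, 0.0]
[[ 2.990e-02  9.996e-01 -3.000e-04]
 [ 9.996e-01 -2.990e-02  1.000e-03]
 [ 1.000e-03 -4.000e-04 -1.000e+00]] [ 145.41218278 -633.10632927  206.63520878]
```

```bash
python3 -m jog '[{"delta_pos":[0.033,-0.027,0],"rot":[0,0,-0.1315]},{"delta_pos":[0.036,-0.023,0],"rot":[0,0,-0.1315]},{"delta_pos":[0.039,-0.018,0],"rot":[0,0,-0.1315]},{"delta_pos":[0.041,-0.013,0],"rot":[0,0,-0.1315]},{"delta_pos":[0.042,-0.007,0],"rot":[0,0,-0.1315]},{"delta_pos":[0.043,-0.002,0],"rot":[0,0,-0.1315]},{"delta_pos":[0.043,0.004,0],"rot":[0,0,-0.1315]},{"delta_pos":[0.042,0.010,0],"rot":[0,0,-0.1315]},{"delta_pos":[0.040,0.015,0],"rot":[0,0,-0.1315]},{"delta_pos":[0.038,0.020,0],"rot":[0,0,-0.1315]}]' 220
```

```text
t: 1.2
tool_pos: [405.7, -290.5, 207.3]
tcp_rot: [[0.025, 1.0, 0.0], [1.0, -0.025, -0.0], [-0.0, 0.0, -1.0]]
force: [0.4, -0.2, -0.2]
width: 11.7
```

```bash
python3 -m jog '[{"delta_pos":[0.038,0.028,0],"rot":[0,0,-0.003]},{"delta_pos":[0.038,0.028,0],"rot":[0,0,-0.003]},{"delta_pos":[0.038,0.028,0],"rot":[0,0,0]},{"delta_pos":[0.038,0.028,0],"rot":[0,0,0]},{"delta_pos":[0.038,0.028,0],"rot":[0,0,0]},{"delta_pos":[0.038,0.028,0],"rot":[0,0,0]},{"delta_pos":[0.038,0.028,0],"rot":[0,0,0]},{"delta_pos":[0.038,0.028,0],"rot":[0,0,0]},{"delta_pos":[0.038,0.028,0],"rot":[0,0,0]},{"delta_pos":[0,0,0],"rot":[0,0,0]}]'
python3 - <<'E'
from h import *
c=manip.read_camera("wrist");cv2.imwrite("pics/w1.png",c["img"][:,:,::-1])
s=manip.read_state();print(s["tool_pos"],s["tcp_rot"],s["force"])
E
```

```text
t: 2.2
tool_pos: [667.2, 52.5, 206.8]
tcp_rot: [[0.016, 1.0, 0.001], [1.0, -0.016, 0.006], [0.006, 0.001, -1.0]]
force: [-0.6, 1.3, 0.2]
width: 11.8
[665.98702274  48.40578136 206.55066656] [[ 1.84689457e-02  9.99829358e-01 -3.89799781e-04]
 [ 9.99825881e-01 -1.84678393e-02  2.67313795e-03]
 [ 2.66548305e-03 -4.39101950e-04 -9.99996351e-01]] [-0.62648397 -0.51558289  0.35542622]
```

View pics/w1.png

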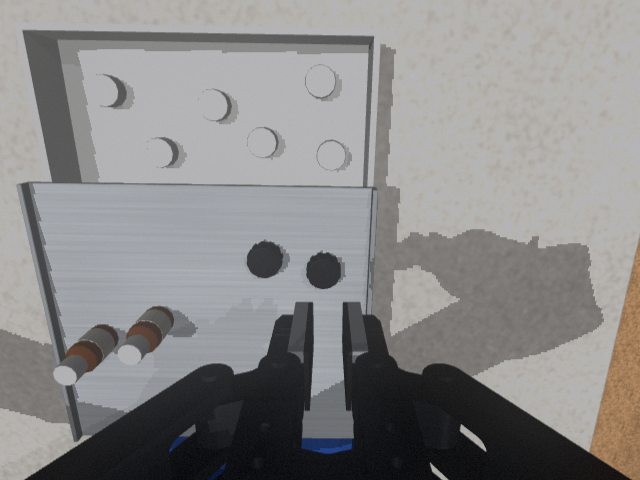

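Run:
```python
from h import *
c=manip.read_camera("wrist")
s=manip.read_state();print(s["t"],s["tool_pos"],s["tcp_rot"][0])
for n,u,v,z in[("c1",324,270,78),("c2",265,259,78),("k1",374,187,70),("k4",28,184,70),("kb",78,436,70)]: print(n,px2w(c,u,v,z).round(1))
p=np.array(s["tool_pos"]);print(w2px(c,p),w2px(c,p-[0,0,14]))
```

```text
2.3 [665.40279812  45.13841138 206.49858996] [ 2.16584266e-02  9.99764947e-01 -9.81744835e-04]
c1 [662.8   9.3  78. ]
c2 [616.5  19.5  78. ]
k1 [702.3  73.4  70. ]
k4 [438.8  80.7  70. ]
kb [ 425.9 -158.5   70. ]
[325.811901   301.37889637] [325.91783489 288.70143603]
```

```bash
python3 -m jog '[{"delta_pos":[0.012,0,0],"rot":[0,0,-0.009]},{"delta_pos":[0,0,0.03],"rot":[0,0,0]},{"delta_pos":[0,0,0.03],"rot":[0,0,0]},{"delta_pos":[0,0,0.03],"rot":[0,0,0]},{"delta_pos":[0,0,0.015],"rot":[0,0,0]},{"delta_pos":[0,0,0.005],"rot":[0,0,0]},{"delta_pos":[0,0,0],"rot":[0,0,0]},{"delta_pos":[0,0,0],"rot":[0,0,0]}]'
python3 - <<'E'
from h import *
c=manip.read_camera("side");cv2.imwrite("pics/s1.png",cv2.resize(c["img"][150:300,200:400,::-1],None,fx=4,fy=4,interpolation=2))
s=manip.read_state();print(s["t"],s["tool_pos"],s["tcp_rot"],s["force"])
E
```

```text
t: 3.1
tool_pos: [666.8, 55.8, 98.8]
tcp_rot: [[0.015, 1.0, 0.002], [1.0, -0.015, 0.0], [0.0, 0.002, -1.0]]
force: [0.7, -0.5, -0.2]
width: 11.7
3.15 [666.933734    55.87936817  98.90888164] [[ 1.51637134e-02  9.99881375e-01  2.70147206e-03]
 [ 9.99884940e-01 -1.51647680e-02  3.70315389e-04]
 [ 4.11238658e-04  2.69554587e-03 -9.99996282e-01]] [-0.36392105  1.11643723 -0.78672652]
```

View pics/s1.png

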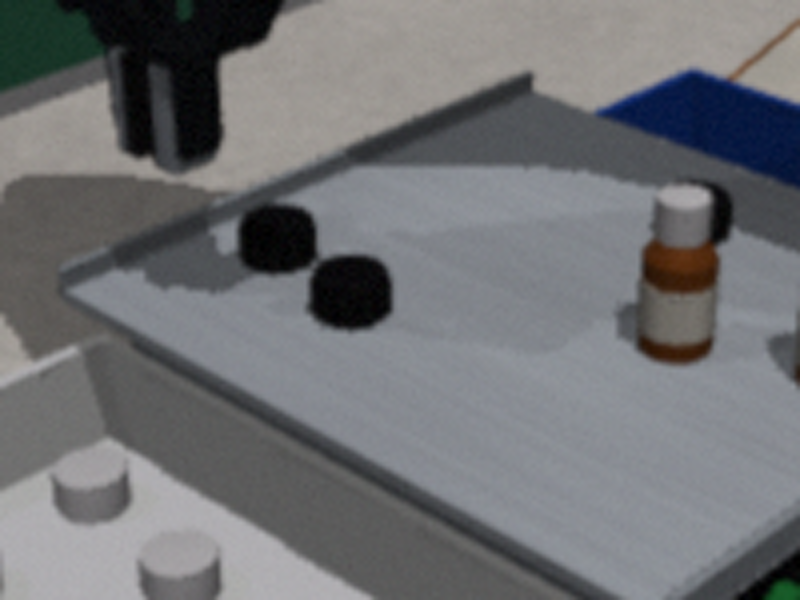

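Run:
```python
from h import *
c=manip.read_camera("side");s=manip.read_state();p=np.array(s["tool_pos"]);print(s["t"],p)
f=lambda q:((w2px(c,q)-[200,150])*4).round()
for z in(70,85,100,115,130): print(z,f([667,56,z]))
print(f([664,12,78]),f([618,22,78]))
c=manip.read_camera("wrist");cv2.imwrite("pics/w2.png",c["img"][:,:,::-1])
for q in([664,12,78],[618,22,78],[667,56,85]):print(w2px(c,q))
```

```text
3.2 [666.80717713  55.87184557  98.79491013]
70 [178. 294.]
85 [175. 255.]
100 [171. 215.]
115 [168. 174.]
130 [164. 132.]
[277. 231.] [350. 283.]
[323.00282494 352.10319036]
[236.53293704 337.22250545]
[327.29370501 282.54883917]
```

View pics/w2.png

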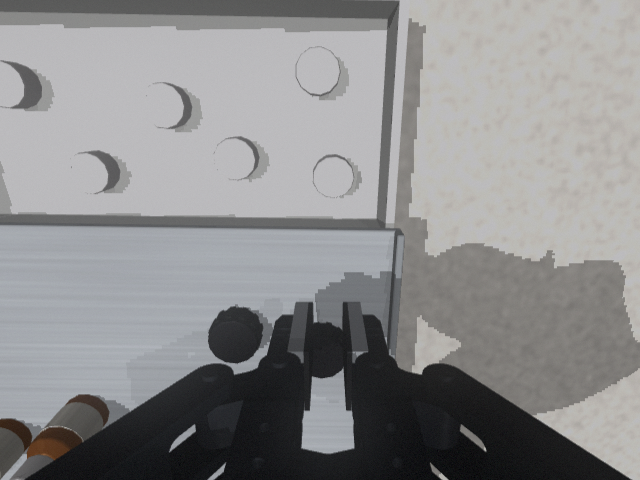

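Run:
```python
from h import *
w=manip.read_camera("wrist");c=manip.read_camera("side")
for k in(w,c):
    R=cv2.Rodrigues(np.array(k["rvec"]))[0];print("cam",(-R.T@k["tvec"]).round(),"fwd",R[2].round(2))
p=np.array(manip.read_state()["tool_pos"])
for dz in(-14,0,14):
  for dy in(-11,11):
    for dx in(-6,-20,6,20):
      q=p+[dx,dy,dz];print(dz,dy,dx,w2px(w,q).round(),((w2px(c,q)-[200,150])*4).round())
cv2.imwrite("pics/s2.png",cv2.resize(c["img"][100:220,190:290,::-1],None,fx=5,fy=5,interpolation=2))
```

```text
cam [668. 135. 265.] fwd [-0.   -0.31 -0.95]
cam [202. 427. 396.] fwd [ 0.57 -0.64 -0.52]
-14 -11 -6 [315. 303.] [213. 252.]
-14 -11 -20 [287. 303.] [241. 265.]
-14 -11 6 [338. 302.] [190. 241.]
-14 -11 20 [366. 302.] [163. 228.]
-14 11 -6 [313. 262.] [164. 275.]
-14 11 -20 [284. 262.] [192. 288.]
-14 11 6 [338. 261.] [140. 263.]
-14 11 20 [367. 261.] [113. 250.]
0 -11 -6 [314. 316.] [211. 215.]
0 -11 -20 [284. 317.] [239. 227.]
0 -11 6 [339. 316.] [187. 204.]
0 -11 20 [369. 315.] [160. 192.]
0 11 -6 [312. 273.] [160. 237.]
0 11 -20 [281. 273.] [188. 251.]
0 11 6 [339. 272.] [136. 226.]
0 11 20 [370. 272.] [109. 213.]
14 -11 -6 [313. 332.] [208. 177.]
14 -11 -20 [281. 332.] [236. 189.]
14 -11 6 [340. 331.] [184. 166.]
14 -11 20 [373. 331.] [156. 154.]
14 11 -6 [311. 285.] [157. 199.]
14 11 -20 [278. 286.] [185. 212.]
14 11 6 [340. 285.] [133. 188.]
14 11 20 [374. 284.] [105. 175.]
```

View pics/s2.png

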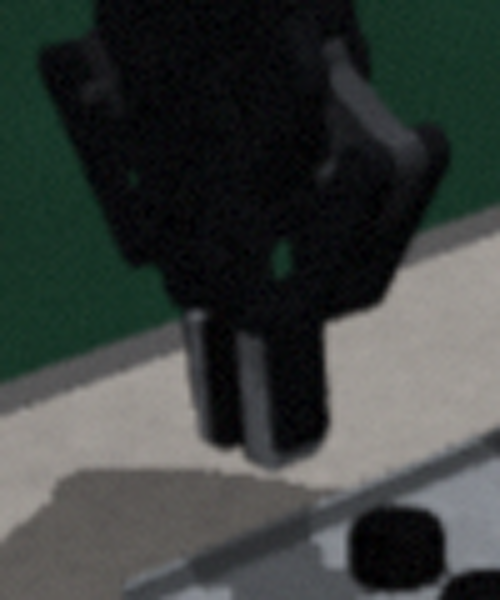

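Run:
```python
from h import *
w=manip.read_camera("wrist");c=manip.read_camera("side");s=manip.read_state();print(s["t"],s["tool_pos"],s["width"])
def P(k):
    R=cv2.Rodrigues(np.array(k["rvec"]))[0];K=np.array([[k["fx"],0,k["cx"]],[0,k["fy"],k["cy"]],[0,0,1]]);return K@np.c_[R,np.array(k["tvec"]).ravel()]
for a,b in(((312,303),(239,191)),((294,303),(245,193)),((345,303),(231.5,188))):
    X=cv2.triangulatePoints(P(w),P(c),np.array(a,float),np.array(b,float)).ravel();X=X[:3]/X[3];print(X.round(1),w2px(w,X).round(),w2px(c,X).round())
```

```text
3.45 [665.98057178  55.71398225  97.58942555] 11.871916988978109
[660.7  65.1 123.9] [312. 302.] [239. 191.]
[652.9  62.9 122.1] [293. 305.] [245. 193.]
[673.8  66.  124.6] [346. 300.] [232. 188.]
```

```bash
python3 -m jog '[{"delta_pos":[0,0,0.01],"rot":[0,0,0]},{"delta_pos":[0,0,0.01],"rot":[0,0,0]},{"delta_pos":[0,0,0.005],"rot":[0,0,0]},{"delta_pos":[0,0,0],"rot":[0,0,0]},{"delta_pos":[0,0,0],"rot":[0,0,0]}]'
python3 - <<'E'
from h import *
s=manip.read_state();print(s["t"],s["tool_pos"],s["tcp_rot"],s["force"],s["joint_positions"])
w=manip.read_camera("wrist");c=manip.read_camera("side")
a=cv2.resize(c["img"][110:230,190:300,::-1],None,fx=4,fy=4);b=w["img"][200:440,180:480,::-1]
o=np.zeros((480,740,3),np.uint8);o[:,:440]=a;o[:240,440:]=b;cv2.imwrite("pics/m3.png",o)
E
```

```text
t: 3.95
tool_pos: [665.6, 55.8, 71.9]
tcp_rot: [[0.015, 1.0, -0.001], [1.0, -0.015, 0.0], [0.0, -0.001, -1.0]]
force: [-0.5, 0.3, -0.5]
width: 11.8
3.95 [665.61756174  55.77683501  71.86088972] [[ 1.48543638e-02  9.99889540e-01 -5.06150400e-04]
 [ 9.99889666e-01 -1.48543344e-02  6.18948101e-05]
 [ 5.43694459e-05 -5.07013963e-04 -9.99999870e-01]] [-0.45537435  0.27854773 -0.5269456 ] [  8.1675433   43.95917474 -25.5952714   89.08094163  22.31886869
  52.11635198 -25.86561205]
```

View pics/m3.png

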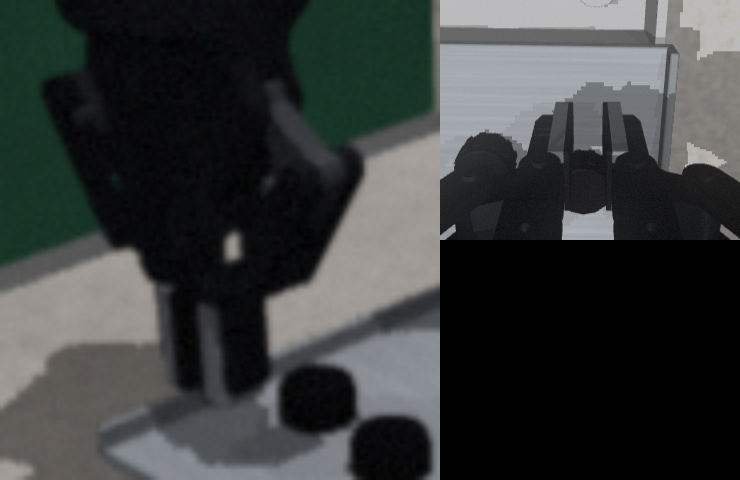

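```bash
python3 -m jog '[{"delta_pos":[0,0,0.008],"rot":[0,0,0]},{"delta_pos":[0,0,0.008],"rot":[0,0,0]},{"delta_pos":[0,0,0.003],"rot":[0,0,0]},{"delta_pos":[0,0,0],"rot":[0,0,0]},{"delta_pos":[0,0,0],"rot":[0,0,0]}]'
python3 - <<'E'
from h import *
s=manip.read_state();print(s["t"],s["tool_pos"],s["force"])
w=manip.read_camera("wrist");c=manip.read_camera("side")
a=cv2.resize(c["img"][110:230,190:300,::-1],None,fx=4,fy=4);b=w["img"][200:440,180:480,::-1]
o=np.zeros((480,740,3),np.uint8);o[:,:440]=a;o[:240,440:]=b;cv2.imwrite("pics/m4.png",o)
E
```

```text
t: 4.55
tool_pos: [665.7, 55.8, 53.1]
tcp_rot: [[0.015, 1.0, -0.0], [1.0, -0.015, 0.0], [0.0, -0.0, -1.0]]
force: [-0.0, 0.0, -0.4]
width: 11.6
4.55 [665.70975029  55.75145997  53.07349905] [-0.03266252  0.00527857 -0.3594378 ]
```

View pics/m4.png

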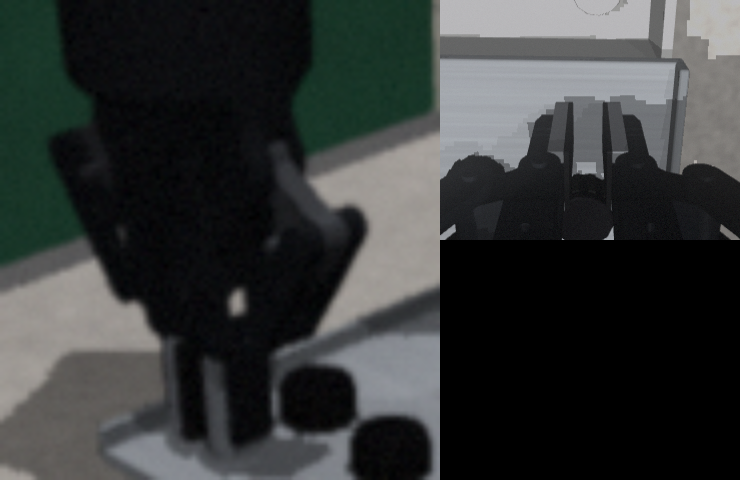

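```bash
python3 -m jog '[{"delta_pos":[0,0,0.002],"rot":[0,0,0.014]},{"delta_pos":[-0.008,0,0.001],"rot":[0,0,0]},{"delta_pos":[-0.012,0,0],"rot":[0,0,0]},{"delta_pos":[-0.015,0,0],"rot":[0,0,0]},{"delta_pos":[-0.018,0,0],"rot":[0,0,0]},{"delta_pos":[-0.018,0,0],"rot":[0,0,0]},{"delta_pos":[-0.018,0,0],"rot":[0,0,0]},{"delta_pos":[-0.018,0,0],"rot":[0,0,0]},{"delta_pos":[-0.018,0,0],"rot":[0,0,0]}]'
python3 - <<'E'
from h import *
s=manip.read_state();print(s["t"],s["tool_pos"],s["tcp_rot"][0],s["force"])
c=manip.read_camera("top");cv2.imwrite("pics/t5.png",c["img"][130:400,160:560,::-1].repeat(2,0).repeat(2,1)[:,:800])
E
```

```text
t: 5.55
tool_pos: [662.0, -71.2, 50.2]
tcp_rot: [[0.03, 1.0, -0.0], [1.0, -0.03, -0.0], [-0.0, -0.0, -1.0]]
force: [0.2, 0.5, -0.2]
width: 11.4
5.55 [661.98933751 -71.22217269  50.15509556] [ 2.95122593e-02  9.99564417e-01 -5.04205755e-05] [ 0.1683463   0.45088199 -0.23839596]
```

View pics/t5.png

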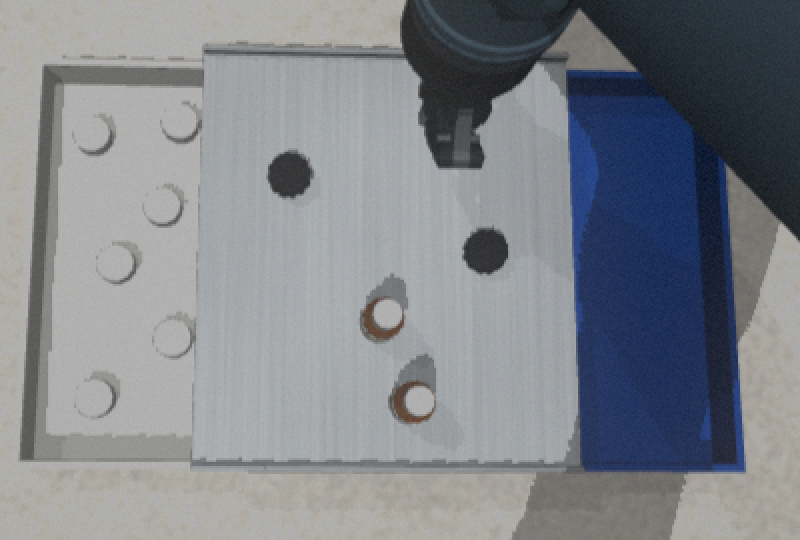

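The plate is clear where cap 1 stood, and the fingers are moving it (about 0.45 N of push). Bottles and the other caps are untouched. I'll finish the stroke and lift.

```bash
python3 -m jog '[{"delta_pos":[-0.018,0,0],"rot":[0,0,0]},{"delta_pos":[-0.018,0,0],"rot":[0,0,0]},{"delta_pos":[-0.018,0,0],"rot":[0,0,0]},{"delta_pos":[-0.018,0,0],"rot":[0,0,0]},{"delta_pos":[-0.016,0,0],"rot":[0,0,0]},{"delta_pos":[0,0,0],"rot":[0,0,0]},{"delta_pos":[0,0,0],"rot":[0,0,0]},{"delta_pos":[0,0,-0.03],"rot":[0,0,0]},{"delta_pos":[0,0,-0.03],"rot":[0,0,0]},{"delta_pos":[0,0,-0.03],"rot":[0,0,0]}]'
```

```text
t: 6.6
tool_pos: [659.6, -155.0, 141.1]
tcp_rot: [[0.026, 1.0, -0.0], [1.0, -0.026, 0.001], [0.001, -0.0, -1.0]]
force: [0.5, -0.7, -0.3]
width: 12.1
```

```bash
python3 -m jog '[{"delta_pos":[0.037,-0.008,0],"rot":[0,0,0]},{"delta_pos":[0.037,-0.008,0],"rot":[0,0,0]},{"delta_pos":[0.037,-0.008,0],"rot":[0,0,0]},{"delta_pos":[0.037,-0.008,0],"rot":[0,0,0]},{"delta_pos":[0.037,-0.008,0],"rot":[0,0,0]},{"delta_pos":[0.037,-0.008,0],"rot":[0,0,0]},{"delta_pos":[0,0,0.02],"rot":[0,0,0]},{"delta_pos":[0,0,0.03],"rot":[0,0,0]},{"delta_pos":[0,0,0.02],"rot":[0,0,0]},{"delta_pos":[0,0,0],"rot":[0,0,0]}]'
python3 - <<'E'
from h import *
c=manip.read_camera("wrist");cv2.imwrite("pics/w6.png",c["img"][:,:,::-1])
s=manip.read_state();print(s["tool_pos"],s["tcp_rot"][0],s["force"])
E
```

```text
t: 7.6
tool_pos: [615.2, 67.4, 67.5]
tcp_rot: [[0.026, 1.0, -0.006], [1.0, -0.026, 0.0], [-0.0, -0.006, -1.0]]
force: [0.7, -0.1, 0.4]
width: 11.6
[616.65861055  67.46539266  69.33782037] [ 0.02691556  0.99963401 -0.00271896] [0.23442557 1.42970329 0.13012608]
```

View pics/w6.png

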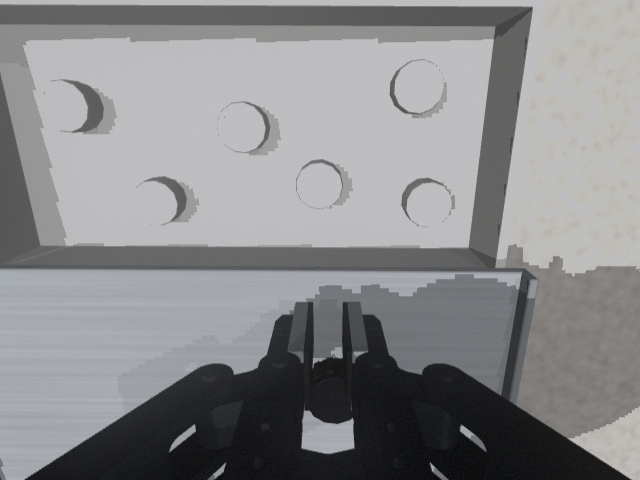

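Cap 2 is seen between the fingers at (330,385), in line with the gap centre at column 328. I'll descend and push.

```bash
python3 -m jog '[{"delta_pos":[0,0.001,0.01],"rot":[0,0,0.003]},{"delta_pos":[0,0,0.007],"rot":[0,0,0]},{"delta_pos":[0,0,0.002],"rot":[0,0,0]},{"delta_pos":[-0.008,0,0],"rot":[0,0,0]},{"delta_pos":[-0.012,0,0],"rot":[0,0,0]},{"delta_pos":[-0.015,0,0],"rot":[0,0,0]},{"delta_pos":[-0.018,0,0],"rot":[0,0,0]},{"delta_pos":[-0.018,0,0],"rot":[0,0,0]},{"delta_pos":[-0.018,0,0],"rot":[0,0,0]},{"delta_pos":[-0.018,0,0],"rot":[0,0,0]}]'
```

```text
t: 8.65
tool_pos: [615.5, -43.1, 51.2]
tcp_rot: [[0.033, 0.999, -0.0], [0.999, -0.033, -0.0], [-0.0, -0.0, -1.0]]
force: [-0.4, -0.2, -0.4]
width: 11.8
```

```bash
python3 -m jog '[{"delta_pos":[-0.018,0,0],"rot":[0,0,0]},{"delta_pos":[-0.018,0,0],"rot":[0,0,0]},{"delta_pos":[-0.018,0,0],"rot":[0,0,0]},{"delta_pos":[-0.018,0,0],"rot":[0,0,0]},{"delta_pos":[-0.018,0,0],"rot":[0,0,0]},{"delta_pos":[-0.018,0,0],"rot":[0,0,0]},{"delta_pos":[-0.005,0,0],"rot":[0,0,0]},{"delta_pos":[0,0,0],"rot":[0,0,0]},{"delta_pos":[0,0,0],"rot":[0,0,0]}]'
python3 -m jog '[{"delta_pos":[0,0,-0.03],"rot":[0,0,0]},{"delta_pos":[0,0,-0.03],"rot":[0,0,0]},{"delta_pos":[0,0,-0.03],"rot":[0,0,0]},{"delta_pos":[0,0,0],"rot":[0,0,0]}]'
```

```text
t: 9.55
tool_pos: [612.1, -152.7, 51.2]
tcp_rot: [[0.031, 1.0, 0.0], [1.0, -0.031, 0.001], [0.001, 0.0, -1.0]]
force: [0.2, -0.4, 0.1]
width: 11.6
t: 9.95
tool_pos: [615.3, -152.3, 145.8]
tcp_rot: [[0.03, 1.0, 0.008], [1.0, -0.03, -0.001], [-0.0, 0.008, -1.0]]
force: [0.8, -0.8, 0.4]
width: 12.1
```

```bash
python3 -m jog '[{"delta_pos":[0.028,-0.016,0],"rot":[0,0,0]},{"delta_pos":[0.028,-0.016,0],"rot":[0,0,0]},{"delta_pos":[0.027,-0.016,0],"rot":[0,0,0]},{"delta_pos":[0,0,0],"rot":[0,0,0]},{"delta_pos":[0,0,0.02],"rot":[0,0,0]},{"delta_pos":[0,0,0.015],"rot":[0,0,0]},{"delta_pos":[0,0,0],"rot":[0,0,0]},{"delta_pos":[0,0,0],"rot":[0,0,0]}]'
python3 - <<'E'
from h import *
s=manip.read_state();print(s["tool_pos"],s["tcp_rot"][0],s["force"])
w=manip.read_camera("wrist");c=manip.read_camera("side")
o=np.hstack([w["img"][120:480,120:520],cv2.resize(c["img"][60:300,260:526],(400,360))])[:,:,::-1];cv2.imwrite("pics/m7.png",o)
for q in([567.2,-100,78],[520,-29,125]):print(w2px(w,q)-[120,120])
E
```

```text
t: 10.75
tool_pos: [566.5, -69.3, 105.7]
tcp_rot: [[0.032, 0.999, -0.001], [0.999, -0.032, 0.0], [0.0, -0.001, -1.0]]
force: [-0.1, -0.2, 0.4]
width: 11.6
[566.46993558 -69.29757913 105.74636264] [ 0.03190278  0.99949036 -0.00111459] [-0.06306758 -0.19858867  0.42620194]
[210.20635478 203.97335547]
[ 81.71890318 104.4849919 ]
```

View pics/m7.png

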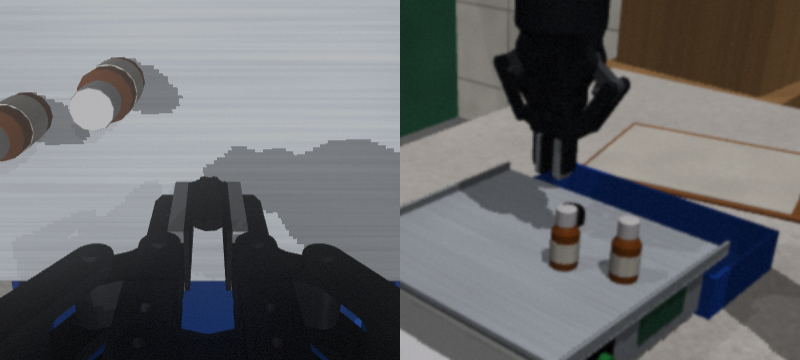

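Cap 3 is at (209,203) in the left crop, centred in the gap. Bottle 1's cap is at (91,107), clear of the fingers. I'll descend.

```bash
python3 -m jog '[{"delta_pos":[0.003,0.001,0.015],"rot":[0,0,0]},{"delta_pos":[0,0,0.015],"rot":[0,0,0]},{"delta_pos":[0,0,0.015],"rot":[0,0,0]},{"delta_pos":[0,0,0.007],"rot":[0,0,0]},{"delta_pos":[0,0,0.003],"rot":[0,0,0]},{"delta_pos":[0,0,0],"rot":[0,0,0]}]'
```

```text
t: 11.45
tool_pos: [567.5, -66.3, 50.7]
tcp_rot: [[0.032, 0.999, -0.001], [0.999, -0.032, 0.0], [0.0, -0.001, -1.0]]
force: [0.2, 0.1, 1.1]
width: 11.5
```

```bash
python3 -m jog '[{"delta_pos":[-0.008,0,0],"rot":[0,0,0]},{"delta_pos":[-0.012,0,0],"rot":[0,0,0]},{"delta_pos":[-0.015,0,0],"rot":[0,0,0]},{"delta_pos":[-0.016,0,0],"rot":[0,0,0]},{"delta_pos":[-0.016,0,0],"rot":[0,0,0]},{"delta_pos":[-0.016,0,0],"rot":[0,0,0]},{"delta_pos":[-0.010,0,0],"rot":[0,0,0]},{"delta_pos":[0,0,0],"rot":[0,0,0]},{"delta_pos":[0,0,0],"rot":[0,0,0]}]'
python3 -m jog '[{"delta_pos":[0,0,-0.03],"rot":[0,0,0]},{"delta_pos":[0,0,-0.03],"rot":[0,0,0]},{"delta_pos":[0,0,-0.03],"rot":[0,0,0]},{"delta_pos":[0,0,-0.03],"rot":[0,0,0]},{"delta_pos":[-0.03,-0.01,-0.03],"rot":[0,0,0]},{"delta_pos":[-0.04,-0.01,0],"rot":[0,0,0]},{"delta_pos":[-0.04,-0.01,0],"rot":[0,0,0]},{"delta_pos":[-0.04,-0.01,0],"rot":[0,0,0]},{"delta_pos":[-0.04,-0.01,0],"rot":[0,0,0]},{"delta_pos":[-0.03,-0.01,0],"rot":[0,0,0]}]'
python3 - <<'E'
from h import *
c=manip.read_camera("top");d=manip.read_camera("side");cv2.imwrite("pics/t8.png",np.vstack([c["img"][130:400,160:560],d["img"][120:390,150:550]])[:,:,::-1])
E
```

```text
t: 12.35
tool_pos: [564.8, -158.9, 51.1]
tcp_rot: [[0.032, 0.999, 0.0], [0.999, -0.032, 0.001], [0.001, 0.0, -1.0]]
force: [-0.5, 0.1, 0.4]
width: 11.8
t: 13.35
tool_pos: [497.3, -378.9, 201.1]
tcp_rot: [[0.032, 0.999, -0.0], [0.999, -0.032, -0.0], [-0.0, -0.0, -1.0]]
force: [0.5, 1.1, -0.1]
width: 11.5
```

View pics/t8.png

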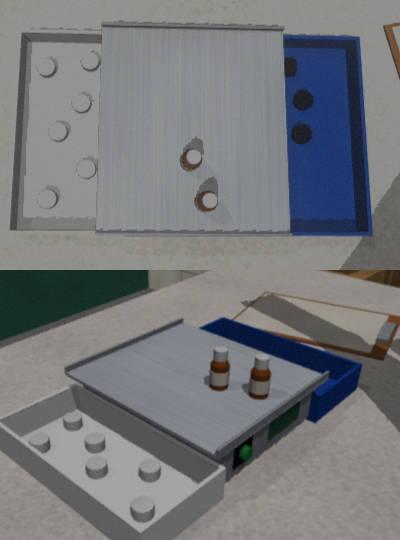

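All three black caps are on the blue side, at crop (290,67), (303,100) and (301,133). The bottle tops are at (354,287) and (370,330) in full-frame pixels, the same as at the start. Cap 1 is half hidden under the overhang, so I'll check by numbers that it's lying low in the tray.

Run:
```python
from h import *
for name in("top","wrist"):
    c=manip.read_camera(name);im=c["img"].astype(int)
    if name=="top":
        m=((im.max(2)<45)).astype(np.uint8);m[:,:440]=0;m[:,505:]=0;m[:175]=0;m[350:]=0
        n,_,st,ce=cv2.connectedComponentsWithStats(m)
        for a,q in zip(st[1:],ce[1:]):
            if a[4]>30: print(a,[px2w(c,*q,z).round(0)[:2] for z in(13,78)])
        print("edge",w2px(c,[664,-165.5,70]),"floor cap diam px",np.linalg.norm(w2px(c,[664,-170,13])-w2px(c,[638,-170,13])),"plate-high",np.linalg.norm(w2px(c,[664,-170,78])-w2px(c,[638,-170,78])))
s=manip.read_state();print(s["t"],s["force"])
```

```text
[445 188  12  19 176] [array([ 661., -185.]), array([ 643., -165.])]
[453 221  20  19 285] [array([ 613., -200.]), array([ 599., -179.])]
[451 255  21  19 285] [array([ 565., -194.]), array([ 555., -173.])]
edge [447.41393335 183.13238156] floor cap diam px 17.76313150987653 plate-high 19.301547926356754
13.55 [0.0582483  0.60807297 0.94485068]
```

```bash
python3 -c "
from station import manip
print(manip.close_job())"
```

```text
the job is handed in; nothing more can be done
None
```

I pushed all three black caps along the plate and over its open end into the blue tray, then backed the arm clear and handed the job in at about 13.6 s. I pushed with the fingertips slightly apart and low on the caps. The wrist forces I read stayed within about 1.5 N.

- **Final check:** the top picture shows three black caps in the blue tray and no black in the white tray. Both bottles are standing at the same pixels as at the start.
- **Cap 1:** it lies partly hidden under the plate's overhang. Its position fits a cap on the tray floor and not one at plate height, but I had no unobstructed view of it.
- **Disagreement with the description:** the fingertips were about 25 mm above the reported TCP, where the description puts them 14 mm ahead of it. I took the working height from the camera images, with force readings as a check.

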